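# Lift the crispbread off the baking stone with the turner

## Robot

A 6-joint arm with a two-finger parallel gripper is mounted at the origin on the work surface. World frame = base frame: x ahead of the robot, y to its left, z up, the work surface at z = 0. Lengths are in m, angles in degrees, forces in N, time in s.
With the tool pointing down it reaches from about 0.375 to 0.75 m from the base axis. Payload 9 kg.
Tool frame: the origin (TCP) lies at the very end of the fingers, on their centre line; the grasp point (between the pads) lies 19 mm behind it; z points along the fingers, y is the line along which they close (so a half turn about z gives the same grasp; the last joint's range is limited). The gripper opens to 85 mm and grips with 20 to 120 N. Pads are 22 mm wide; open, the fingers measure 114 mm over their backs; the gripper's body (76 mm by 85 mm) begins 54 mm behind the grasp point. The pads swing forward as they close: fully open they stand 13 mm farther back than shut.
Start: joints at [-83.348, 5.964, 5.575, 89.605, 0, 77.527], TCP at [0.197, -0.567, 0.231] pointing down, gripper open.
Joint ranges: [-171.21, 171.21], [-48.23, 106.86], [-62.78, 66.21], [-105.2, 120.99], [-86.42, 89.51], [-180, 180]. Speed limits (degrees/s): [127.2, 127.2, 147.25, 180, 180, 180].

## Interface

Orientations are given as [roll, pitch, yaw] about the fixed x, y, z axes, in that order (R = Rz(yaw) Ry(pitch) Rx(roll)).
In Python, from workcell import ctrl gives the robot as it stands.
- The arm moves only by the shell command python3 -m inch 'ROWS' [FORCE]. ROWS is a JSON object of lists of equal length, an entry for each row: "delta_rot": the turn, a rotation vector about the tool's x, y, z in degrees, a list of three; "translation": the shift along the tool's x, y, z in cm, a list of three; "gripper": the opening, from 0 (shut) to 1 (fully open). In form: {"delta_rot": [[ax, ay, az], ...], "translation": [[tx, ty, tz], ...], "gripper": [gripper, ...]}. A call has exactly 10 rows; each row is the pose to reach, as a shift and turn from the pose commanded when the call began, along the tool's axes at that moment; what a row does not reach only later rows make up. A row lasts 1/12 s, in which the tool goes at most 41.7 mm and 7.16 degrees, less where a joint would pass 70% of its speed; a pose out of reach is approached as far as the arm can. A call with a gripper value outside its range is refused whole. The fingers move at their own pace and stop on an object; FORCE is the grip in N (left out, the last holds). Time passes only in rows, so rows that repeat a pose let the fingers close, or fill a call up. It gives the time, the measured TCP pose, the force, the opening and the grip force at its end, in the units of the state.
- ctrl.observe(): the state, without advancing time (a new reading comes with each control period).
- ctrl.grab_frame(name): name is "scene" or "top"; returns the picture (400x640x3 uint8, red, green, blue); there is no depth.
- ctrl.camera_info(name): a dict with "fx", "fy", "cx", "cy" (pixels), "k1" (the pictures are not rectified: a ray, as slopes to the right and down, at radius r is drawn at 1 + k1 r^2 times it, then the intrinsics apply), "T" (4x4, takes a point from camera to world coordinates). Camera axes: x right, y down, z forward; pixel columns grow to the right and rows downward; lengths in m; the calibration is good to about 2 mm. A picture is of the moment at which its call begins. camera_info takes no time and is no camera call.
- ctrl.finish_job(): hands the job in; it is judged then, once.
The state is a dict: "clock": time; "q": joint angles; "joint_velocities": joint speeds; "tau": joint torques, N m; "eef_pos": TCP position; "ee_rot": TCP orientation; "contact_force": force on the tool from outside, world axes, zero at the start; "ft_torque": the same for the moment, N m; "grip_width": finger opening in m; "finger_force": force on a finger pad.
Only numpy, scipy, OpenCV 4.12 (cv2) and the standard library are available. Lean on these libraries where they do the work, as an engineer would, in place of code of your own. Each camera call takes 0.05 s, during which the arm holds its last target. There are 200 camera calls.

## Task

Take the turner from its rest, slide its blade under the crispbread (pressing only lightly) on the dark baking stone and lift the bread a hand's breadth clear of the stone, then lower it gently onto the middle of the two-bar cooling stand so that it lies flat across both bars, and lay the turner back on its rest as it was. Handle the bread only with the turner, never with the fingers, keep it face up, and leave the other things on the counter alone.

Things in the scene. Friction and masses are not known exactly. Their poses are not given: they have to be found in the camera images.
- crispbread: Round brown crispbread, rigid, diameter 110 mm, 10 mm thick, about 0.12 kg. The lower edge is bevelled: the flat underside has a radius of 43 mm and rises to the 55 mm rim, which starts 4.5 mm above the underside. Origin: centre of the underside; z up.
- turner: Turner, 0.13 kg. Origin: in the wooden handle's axis, at the place to grip; x along the handle to the blade, z up. Handle: bar 18 mm wide, 20 mm high, x = -75 to 35 mm. Steel blade: flat, parallel to the handle, 2 mm thick, 56 mm wide, x = 55 to 135 mm, underside 45 mm below the origin; a thin neck joins them. Starts level on its rest, within 10 mm of the seat along x.
- turner_tip (a point): Middle of the blade's front edge, on its underside: (135, 0, -45) mm in the turner's frame.
- stone: Dark flat baking stone, fixed, 165 mm long (x) by 170 mm wide, 12 mm thick. Origin: under the middle of its open front edge, at counter height; x points away from the front to the stop. A stop 12 mm high runs along the whole far edge; the other edges are open.
- stone_stop (a point): Foot of the stop, in the middle: on the stone's top face where it meets the stop's front face, (150, 0, 12) mm in the stone's frame. The bread starts 3 to 25 mm short of the stop.
- stand: Steel cooling stand, fixed: two round bars along x, 8 mm thick, 78 mm apart between centres (70 mm free), x = 8 to 142 mm, tops 55 mm above the counter, on four legs. Open between the bars from above, front and back, but for cross bars below 10 mm height. Origin: under the middle of its front, at counter height; x points away from the front.
- stand_top (a point): Middle of the stand, between the bars, at the height of their tops: (75, 0, 55) mm in the stand's frame. Here the centre of the bread's underside is to lie.
- rest: Blue ceramic turner rest, fixed, 235 x 85 mm. A cork pad, top 10 mm above the counter, x = 50 to 145 mm, carries the blade; a splayed fork at x = -55 mm (floor 45 mm above the counter, prongs 20 mm high, 16 mm long) carries the rear of the handle, free at both sides between them. Origin: at counter height under the grip point; x points to the blade end.
- rest_grip (a point): Where the turner's origin lies when the turner is on its rest: (0, 0, 55) mm in the rest's frame, same axes.
- vase: Bystander: grey vase, 84 mm wide, 120 mm high. Origin under its centre.
- bird: Bystander: white ceramic bird, 75 mm high. Origin under its centre.
- mug: Bystander: white mug, 76 mm wide, 85 mm high. Origin under its centre.
- spice_jar: Bystander: amber jar, 48 mm wide, 85 mm high. Origin under its centre.
- bowl: Bystander: blue bowl, 120 mm wide, 50 mm high. Origin under its centre.
- tin: Bystander: green tin, 66 mm wide, 70 mm high. Origin under its centre.
- plant: Bystander: small plant in a terracotta pot, 90 mm wide, 150 mm high. Origin under its centre.
Things that resemble listed ones, but are neither listed nor needed, are in the scene too. Leave any turquoise look-alike of the turner alone. There is more than one size of the crispbread; the one meant has the size given above.

How it is judged:
By the outcome, as a careful person would: the job done as asked, in the order asked, and still so for the second after the job is handed in, with the robot touching nothing.
It also fails if it takes over 61 s, if anything falls off the work surface, if the arm or the gripper's body presses on something with over 40 N, if the wrist force passes 120 N, or if a joint passes its speed limit or range.

## Working session

There is one attempt and no reset: what is moved stays moved. The work goes in short steps, Python scripts to look and compute and a shell command to move; the robot and the scene stay as the last step left them, time stands still between calls to the robot, and variables do not carry over. Pictures are saved under pics/ and viewed, at most 10 in all, crops included, and the job is handed in when it is done.

```bash
ls; mkdir -p pics; python3 - <<'E'
from workcell import ctrl
import cv2
for n in("scene","top"):
    im=ctrl.grab_frame(n); cv2.imwrite(f"pics/{n}0.png",im[:,:,::-1])
    i=ctrl.camera_info(n); print(n,i)
s=ctrl.observe();print(s)
E
```

```text
pics
scene {'fx': 363.11388953325434, 'fy': 363.11388953325434, 'cx': 317.95672616683623, 'cy': 199.8697495316975, 'k1': -0.01872223828218845, 'T': array([[ 0.81929119,  0.38521924, -0.42469765,  1.00743071],
       [ 0.57306688, -0.52575189,  0.62863288, -0.64698434],
       [ 0.01887588, -0.75841353, -0.65150028,  0.74224292],
       [ 0.        ,  0.        ,  0.        ,  1.        ]])}
top {'fx': 374.9461464012002, 'fy': 374.9461464012002, 'cx': 319.6805504929398, 'cy': 202.5110386627027, 'k1': -0.05752281489936403, 'T': array([[ 0.02252168, -0.99639964,  0.08173457,  0.47008483],
       [-0.99967141, -0.02144355,  0.01404462, -0.00169712],
       [-0.01224138, -0.08202402, -0.99655517,  1.20282908],
       [ 0.        ,  0.        ,  0.        ,  1.        ]])}
{'clock': 0.1, 'q': array([-8.33485774e+01,  5.99504082e+00,  5.53112975e+00,  8.96044761e+01,
       -9.02607182e-04,  7.75272099e+01]), 'joint_velocities': array([ 0.08311285, -0.14245351,  0.16360885, -0.0236401 , -0.02201404,
        0.03152203]), 'tau': array([ 5.57978099e-03, -5.58208716e+01,  5.04718673e+01,  1.29983900e-02,
       -3.36822468e-04,  3.68507912e-06]), 'eef_pos': array([ 0.19654405, -0.56657771,  0.23059798]), 'ee_rot': array([-1.79933032e+02, -1.38886695e-02,  1.91242052e+01]), 'contact_force': array([-1.20337703,  0.19346108, -0.26642072]), 'ft_torque': array([-0.00333393, -0.01362941,  0.05226026]), 'finger_force': 0.0, 'grip_width': 0.08530535665434638}
```

View pics/scene0.png

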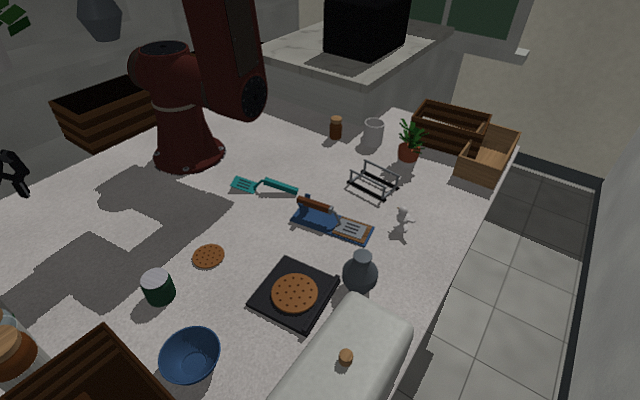

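View pics/top0.png

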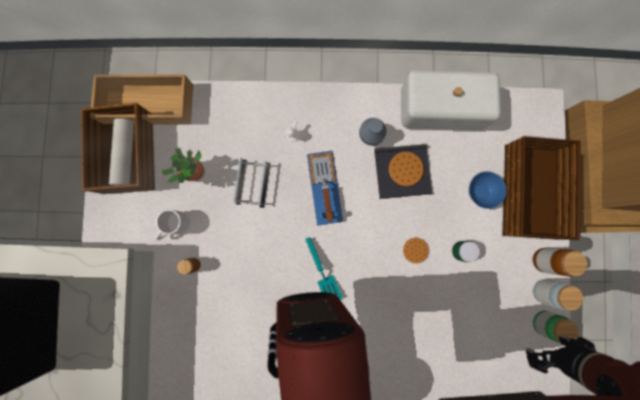

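The top picture shows the wooden-handled turner on the blue rest at (325,190), the stone with its bread at (405,170) and the stand at (258,184). The look-alikes are the small bread at (416,250) and the turquoise turner at (322,268). The bread meant is the larger one on the stone, and the turner meant is the wooden one on the rest. I'll confirm both in enlarged crops.

```bash
python3 - <<'E'
import cv2,numpy as np
t=cv2.imread("pics/top0.png");s=cv2.imread("pics/scene0.png")
a=cv2.resize(t[140:235,230:440],None,fx=3.8,fy=3.8,interpolation=cv2.INTER_CUBIC)
cv2.imwrite("pics/ct.png",np.clip(a*1.5,0,255).astype('uint8'))
b=cv2.resize(s[150:340,240:420],None,fx=3.15,fy=3.15,interpolation=cv2.INTER_CUBIC)
cv2.imwrite("pics/cs.png",np.clip(b*1.5,0,255).astype('uint8'))
E
```

```text
(no output)
```

View pics/ct.png

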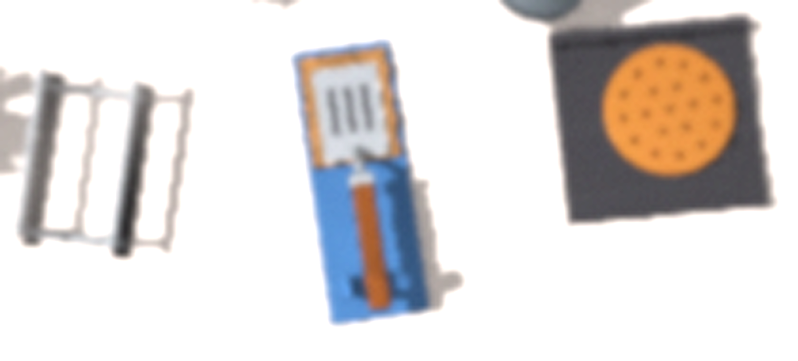

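View pics/cs.png

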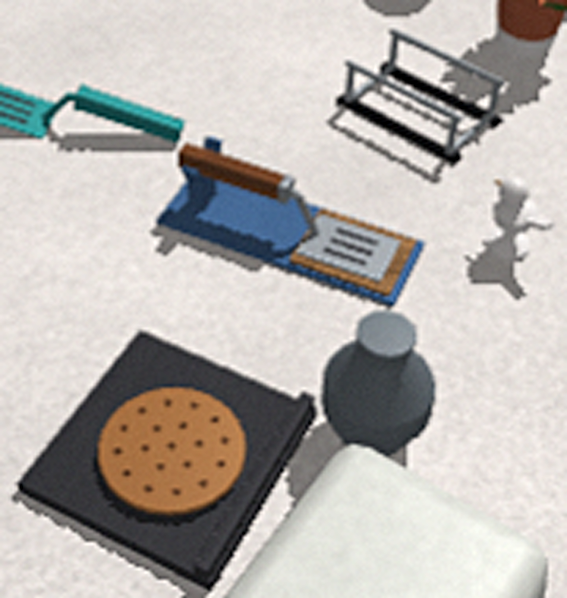

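The crops confirm it. The bread on the stone is about 2/3 of the stone's width (≈110 mm), and the stone's stop is on the far (+x) side. The wooden turner lies on the rest with its blade toward +x. Now I'll fit the models to the colour masks in both views.

```bash
cat > h.py <<'E'
import numpy as np,cv2
from scipy.optimize import minimize
from scipy.spatial import ConvexHull
from workcell import ctrl
C={n:ctrl.camera_info(n) for n in("scene","top")}
def proj(n,P):
    c=C[n];T=c["T"];p=(np.atleast_2d(P)-T[:3,3])@T[:3,:3]
    s=p[:,:2]/p[:,2:];s=s*(1+c["k1"]*(s**2).sum(1,keepdims=True))
    return s*[c["fx"],c["fy"]]+[c["cx"],c["cy"]]
def ray(n,uv):
    c=C[n];T=c["T"];d=(np.array(uv,float)-[c["cx"],c["cy"]])/[c["fx"],c["fy"]];s=d.copy()
    for _ in range(10): s=d/(1+c["k1"]*(s@s))
    return T[:3,3],T[:3,:3]@np.r_[s,1]
def plane(n,uv,z):
    o,d=ray(n,uv);return o+d*(z-o[2])/d[2]
def tri(a,b):
    o1,d1=ray("top",a);o2,d2=ray("scene",b)
    t=np.linalg.lstsq(np.c_[d1,-d2],o2-o1,rcond=None)[0]
    p,q=o1+d1*t[0],o2+d2*t[1];return (p+q)/2,np.linalg.norm(p-q)
def Rz(a): c,s=np.cos(a),np.sin(a);return np.array([[c,-s,0],[s,c,0],[0,0,1]])
def box(x0,x1,y0,y1,z0,z1): return np.array([[x,y,z] for x in(x0,x1) for y in(y0,y1) for z in(z0,z1)])
def sil(n,polys):
    K=6;m=np.zeros((400*K,640*K),np.uint8)
    for P in polys:
        p=proj(n,P);p=p[ConvexHull(p).vertices]
        cv2.fillPoly(m,[np.round((p+.5)*K-.5).astype(np.int32)],255)
    return cv2.resize(m,(640,400),interpolation=cv2.INTER_AREA)/255.
def fit(parts,masks,x0,step,tilt=False):
    def f(v):
        R=Rz(v[3]) if len(v)>3 else np.eye(3)
        return sum(np.abs(sil(n,[p@R.T+v[:3] for p in parts])-m).sum() for n,m in masks.items())
    x0=np.array(x0,float);S=np.vstack([x0]+[x0+np.eye(len(x0))[i]*step[i] for i in range(len(x0))])
    r=minimize(f,x0,method="Nelder-Mead",options=dict(initial_simplex=S,xatol=1e-4,fatol=.05,maxfev=250))
    return r.x,r.fun,{n:round(m.sum()) for n,m in masks.items()}
def comp(mask,uv):
    n,l=cv2.connectedComponents(mask.astype(np.uint8));u,v=uv
    w=l[v-3:v+4,u-3:u+4];k=np.bincount(w[w>0]).argmax();return (l==k).astype(float)
th=np.linspace(0,2*np.pi,60)
disc=np.vstack([np.c_[.055*np.cos(th),.055*np.sin(th),0*th+z] for z in(.0045,.010)]+[np.c_[.043*np.cos(th),.043*np.sin(th),0*th]])
handle=box(-.075,.035,-.009,.009,-.01,.01)
blade=box(.055,.135,-.028,.028,-.045,-.043)
E
cat > m1.py <<'E'
from h import *
I={n:cv2.imread(f"pics/{n}0.png").astype(float) for n in C}
def rgb(n): return I[n][...,2],I[n][...,1],I[n][...,0]
bm,hm,sm={}, {}, {}
for n,bu,hu in(("scene",(293,293),(315,203)),("top",(406,168),(327,205))):
    r,g,b=rgb(n)
    bm[n]=comp((r>1.45*b)&(r>70),bu)
    hm[n]=comp((r>1.6*b)&(r<135)&(r>40),hu)
    d=((np.maximum(r,b)<75)&(abs(r-b)<25)); q=np.maximum(d,bm[n]).astype(np.uint8)
    sm[n]=comp(q,bu)
print("bread",fit([disc],bm,[.53,-.27,.012],[.01]*3))
print("handle",fit([handle],hm,[.47,-.02,.055,.13],[.01,.01,.01,.05]))
st=[box(0,.165,-.085,.085,0,.012),box(.15,.165,-.085,.085,.012,.024)]
print("stone",fit(st,sm,[.44,-.25,0,.1],[.01,.01,.005,.05]))
print("stone top",fit(st,{"top":sm["top"]},[.44,-.25,0,.1],[.01,.01,.00001,.05]))
v=np.vstack([np.hstack([m[n][130:350,220:460]*255 for n in C]) for m in(bm,hm,sm)])
cv2.imwrite("pics/masks.png",v[::1])
E
python3 m1.py
```

```text
bread (array([ 0.68170324, -0.25500808,  0.01372227]), np.float64(166.9764705882353), {'scene': 1434, 'top': 1019})
handle (array([0.54539113, 0.03792091, 0.00961499, 0.11844693]), np.float64(482.46274509803914), {'scene': 179, 'top': 141})
stone (array([ 0.59309206, -0.25718122, -0.00306886,  0.11345178]), np.float64(467.4823529411765), {'scene': 4273, 'top': 2498})
stone top (array([ 5.92673497e-01, -2.61626080e-01,  6.96764721e-05,  1.16533905e-01]), np.float64(282.6941176470588), {'top': 2498})[ WARN:0@8.180] global loadsave.cpp:1063 imwrite_ Unsupported depth image for selected encoder is fallbacked to CV_8U.
```

```bash
cat >> m1.py <<'E'
print("---")
for n in C:
    r,g,b=rgb(n); hu={"scene":(315,203),"top":(327,205)}[n]
    hm[n]=comp((r>1.4*b)&(r-b>15)&(r<130),hu); 
    ys,xs=np.nonzero(hm[n]); print(n,hm[n].sum(),xs.mean(),ys.mean(),xs.min(),xs.max(),ys.min(),ys.max())
c=lambda n:np.array([np.nonzero(hm[n])[1].mean(),np.nonzero(hm[n])[0].mean()])
p,e=tri(c("top"),c("scene"));print("centroid tri",p,e)
H,f,_=fit([handle],hm,[*(Rz(.13)@[.02,0,0]+p),.13],[.01,.01,.01,.05]);print("handle",H,f)
B,f,_=fit([disc],bm,[.68,-.255,.012],[.005]*3);print(B,f)
S,f,_=fit(st,sm,[.595,-.255,0,.11],[.01,.01,.005,.03]);print(S,f)
out=[]
for n,(x0,y0,w,h) in {"top":(225,140,215,95),"scene":(240,155,180,180)}.items():
    K=800//w if n=="top" else 3; 
    a=cv2.resize(np.clip(I[n]*1.5,0,255).astype(np.uint8),None,fx=K,fy=K,interpolation=cv2.INTER_CUBIC)
    for P,col in [(handle@Rz(H[3]).T+H[:3],(0,255,0)),(blade@Rz(H[3]).T+H[:3],(0,255,0)),(disc+B,(255,255,0))]+[(q@Rz(S[3]).T+S[:3],(0,0,255)) for q in st]:
        q=proj(n,P);q=q[ConvexHull(q).vertices];cv2.polylines(a,[np.round((q+.5)*K).astype(int)],True,col,1)
    out.append(a[y0*K:(y0+h)*K,x0*K:(x0+w)*K])
W=max(o.shape[1] for o in out)
cv2.imwrite("pics/ov_top.png",out[0]);cv2.imwrite("pics/ov_scene.png",out[1])
E
python3 m1.py 2>/dev/null | sed -n '/---/,$p'
```

```text
---
scene 243.0 312.81069958847735 203.64197530864197 297 329 196 212
top 157.0 327.4012738853503 205.19745222929936 323 332 189 220
centroid tri [ 0.5572876  -0.00865037  0.05676389] 0.002412030961379673
handle [ 0.57871767 -0.00584241  0.05587968  0.15426312] 181.24705882352941
[ 0.68164192 -0.25548587  0.0140467 ] 165.5921568627451
[ 0.59260847 -0.25866045 -0.00175661  0.1216705 ] 480.10196078431375
```

```bash
python3 - <<'E'
import cv2,numpy as np
a=cv2.imread("pics/ov_top.png");b=cv2.imread("pics/ov_scene.png")
print(a.shape,b.shape)
b=b[:,:400] if 0 else b
a=cv2.rotate(a[:, 75*3:],cv2.ROTATE_90_CLOCKWISE)
h=max(a.shape[0],b.shape[0]);f=np.zeros((h,a.shape[1]+b.shape[1],3),np.uint8)
f[:a.shape[0],:a.shape[1]]=a;f[:b.shape[0],a.shape[1]:]=b;print(f.shape);cv2.imwrite("pics/ov.png",f[:600,:800])
E
```

```text
(285, 645, 3) (540, 540, 3)
(540, 825, 3)
```

View pics/ov.png

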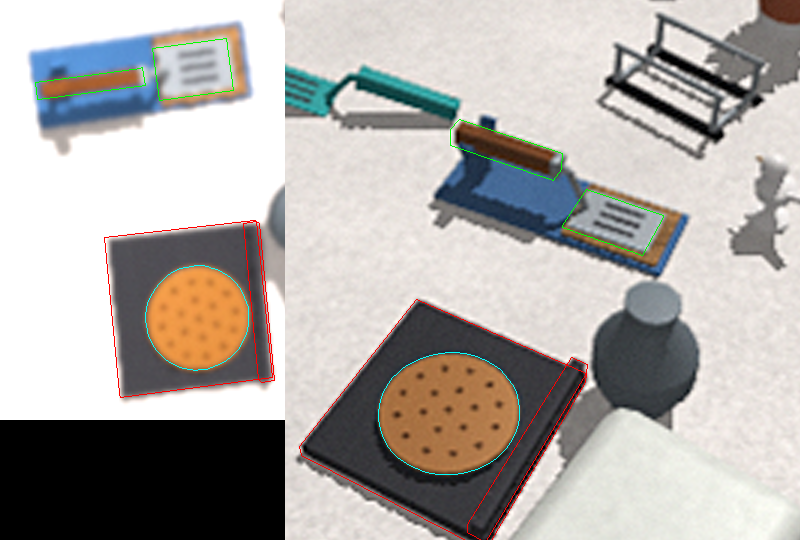

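The overlays sit well on the images in both views: handle, blade, bread, stone and stop. Next are the stand's bars and the yaws, refined.

```bash
cat > m2.py <<'E'
from h import *
I={n:cv2.imread(f"pics/{n}0.png").astype(float) for n in C}
for nm,a,b in(("A+",(242.6,159.7),(399.3,177.3)),("A-",(237.9,203.1),(365,160.7)),("B+",(268.4,163.1),(384,186)),("B-",(262.3,206.3),(350.7,170.7))):
    b=(b[0],b[1]); p,e=tri(a,b);print(nm,p.round(4),round(e,4), plane("top",a,.051).round(4),plane("scene",b,.051).round(4))
# rest outline, top
t=I["top"];r,g,b=t[...,2],t[...,1],t[...,0]
sat=t.max(2)-t.min(2)
roi=np.zeros((400,640),bool);roi[145:230,303:348]=1
m=((sat>45)&roi).astype(np.uint8)
m=cv2.morphologyEx(m,cv2.MORPH_CLOSE,np.ones((9,9)))
for z in(0.004,):
    cs,_=cv2.findContours(m,cv2.RETR_EXTERNAL,cv2.CHAIN_APPROX_NONE);c=max(cs,key=cv2.contourArea)[:,0]
    w=np.array([plane("top",q,z)[:2] for q in c]);R=cv2.minAreaRect((w*1000).astype(np.float32));print("rest",R)
# blade: light pixels inside the cork
bl=((sat<40)&roi).astype(np.uint8)
bl[:152]=0;bl[183:]=0
n,l,st,ce=cv2.connectedComponentsWithStats(bl);print(st[1:],ce[1:])
# stone edges
d=((t.max(2)<75)).astype(np.uint8)
roi[:]=0;roi[140:205,368:438]=1
d=d&roi; d=cv2.morphologyEx(d,cv2.MORPH_CLOSE,np.ones((9,9)))
cs,_=cv2.findContours(d,cv2.RETR_EXTERNAL,cv2.CHAIN_APPROX_NONE);c=max(cs,key=cv2.contourArea)[:,0]
w=np.array([plane("top",q,.012)[:2] for q in c]);print("stone",cv2.minAreaRect((w*1000).astype(np.float32)))
E
python3 m2.py
```

```text
A+ [0.6981 0.2617 0.049 ] 0.009 [0.6938 0.2588 0.051 ] [0.7022 0.2629 0.051 ]
A- [0.5636 0.2721 0.0516] 0.0152 [0.5573 0.2679 0.051 ] [0.5686 0.2788 0.051 ]
B+ [0.6857 0.1776 0.0619] 0.0075 [0.6845 0.1773 0.051 ] [0.6833 0.1938 0.051 ]
B- [0.5547 0.1955 0.0516] 0.0138 [0.549  0.1916 0.051 ] [0.5593 0.2012 0.051 ]
rest ((614.8651123046875, 1.0412750244140625), (224.52444458007812, 79.73965454101562), 9.46535587310791)
[[ 303  152   45   31 1231]] [[325.48253452 167.31031682]]
stone ((689.0579833984375, -246.49961853027344), (186.97573852539062, 170.51783752441406), 6.20889139175415)
```

```bash
cat > go.py <<'E'
import sys,numpy as np
from scipy.spatial.transform import Rotation as R
from workcell import ctrl
# go.py x y z yaw [pitch]: shift (cm) and turn (deg) in tool axes to a TCP target, tool down (tool x against world yaw dir when yaw~189)
def to(x,y,z,yaw,pitch=0):
    s=ctrl.observe();A=R.from_euler("xyz",s["ee_rot"],degrees=True);B=R.from_euler("xyz",[180,pitch,yaw],degrees=True)
    print("t",s["clock"],"from",s["eef_pos"].round(4),s["ee_rot"].round(2),"F",s["contact_force"].round(1),"w",round(s["grip_width"],4))
    print("trans",(A.inv().apply(np.array([x,y,z])-s["eef_pos"])*100).round(2),"rot",(A.inv()*B).as_rotvec(degrees=True).round(2))
if __name__=="__main__": to(*map(float,sys.argv[1:]))
E
python3 - <<'E'
from h import *
I={n:cv2.imread(f"pics/{n}0.png") for n in C}
g={"top":(230,148,58,66),"scene":(335,150,72,58)}
c=np.array([.625,.226,0]);R=Rz(np.radians(-6.5));out=[]
for n,(x0,y0,w,h) in g.items():
    K=6 if n=="top" else 5.5
    a=cv2.resize(I[n][y0:y0+h,x0:x0+w],None,fx=K,fy=K,interpolation=cv2.INTER_CUBIC);b=a.copy()
    for s in(-1,1):
        for e in [((-.067,s*.039,.051),(.067,s*.039,.051))]:
            q=proj(n,np.array(e)@R.T+c);q=((q-[x0,y0]+.5)*K).astype(int)
            cv2.line(b,tuple(map(int,q[0])),tuple(map(int,q[1])),(0,0,255),1)
    o=np.zeros((396,400,3),np.uint8)
    a=np.vstack([a]) ; out.append((a,b))
W=800;f=np.zeros((600,800,3),np.uint8)
f[:396,:348]=out[0][1];y,x=out[1][1].shape[:2];f[:y,400:400+x]=out[1][1]
cv2.imwrite("pics/stand.png",f[:400])
E
python3 go.py 0.579 -0.006 0.16 189.2
```

```text
t 0.1 from [ 0.1965 -0.5666  0.2306] [-1.7993e+02 -1.0000e-02  1.9120e+01] F [-1.2  0.2 -0.3] w 0.0853
trans [ 54.5  -40.43   7.12] rot [ 1.0000e-02 -1.0000e-01 -1.7008e+02]
```

View pics/stand.png

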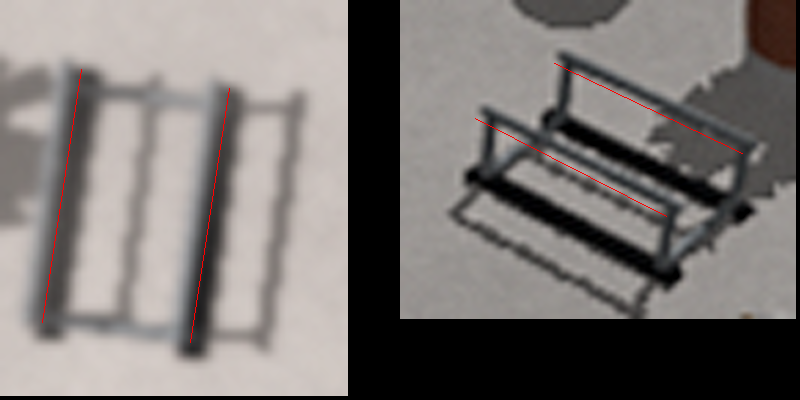

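The stand's grey top bars lie left of the black ground rails in the top crop: A from (67,62) to (38,322), B from (215,80) to (184,335). In the scene crop, A runs (566,58)–(752,147) and B (487,110)–(675,210). I'll fit the stand from these points and start moving.

```bash
python3 -m inch '{"delta_rot":[[0,0,-7],[0,0,-14],[0,0,-21],[0,0,-28],[0,0,-35],[0,0,-42],[0,0,-49],[0,0,-56],[0,0,-63],[0,0,-70]],"translation":[[2,-1.5,0],[5,-3.7,0],[8,-6,0],[11,-8.2,0],[14,-10.4,0],[17,-12.6,0],[20,-14.8,0],[23,-17,0],[26,-19.3,0],[29,-21.5,0]],"gripper":[1,1,1,1,1,1,1,1,1,1]}'
python3 go.py 0.579 -0.006 0.12 189.2
python3 - <<'E'
from h import *
from scipy.optimize import least_squares
g={"top":[(67,62),(38,322),(215,80),(184,335)],"scene":[(352,147),(166,58),(275,210),(87,110)]}
K={"top":(6,230,148),"scene":(5.5,335,150)}
px={n:(np.array(g[n])+.5)/K[n][0]-.5+K[n][1:] for n in g}
L=np.array([[.067,.039,0],[-.067,.039,0],[.067,-.039,0],[-.067,-.039,0]])
def f(v): return np.r_[tuple((proj(n,L@Rz(v[3]).T+v[:3])-px[n]).ravel() for n in g)]
for fix in(0,1):
    h=(lambda v:f(np.r_[v[0],v[1],.051,v[2]])) if fix else f
    r=least_squares(h,[.625,.226,-.11] if fix else [.625,.226,.051,-.11]);print(r.x,np.degrees(r.x[-1]),r.cost**.5,r.fun.round(1))
E
```

```text
clock: 0.93
eef_pos: [0.4007, -0.2669, 0.2311]
ee_rot: [-180.0, -0.0, 89.5]
contact_force: [0.4, -0.7, 0.0]
grip_width: 0.0851
finger_force: 0.0
t 0.9333 from [ 0.4007 -0.2669  0.2311] [-1.7999e+02 -1.0000e-02  8.9460e+01] F [ 0.4 -0.7  0. ] w 0.0851
trans [26.26 17.59 11.11] rot [ 0.000e+00 -1.000e-02 -9.974e+01]
[ 0.62805101  0.23099168  0.0536537  -0.09763719] -5.594198732677014 1.332666130414755 [ 0.3  0.1 -0.8 -0.8  0.3 -0.1 -0.3 -0.  -0.2 -0.2 -0.9 -0.1  0.5 -0.2
 -0.5  0.6]
[ 0.6278586   0.23217226 -0.09719543] -5.568887791496354 1.5410122348500812 [ 0.1  0.3 -1.  -0.7  0.   0.1 -0.5  0.1 -0.2  0.3 -0.9  0.4  0.6  0.3
 -0.4  1.1]
```

```bash
python3 -m inch '{"delta_rot":[[0,0,-7],[0,0,-14],[0,0,-21],[0,0,-28],[0,0,-35],[0,0,-42],[0,0,-49],[0,0,-56],[0,0,-63],[0,0,-70]],"translation":[[2.9,1.9,0.5],[5.8,3.8,1],[8.7,5.8,2],[11.6,7.7,3],[14.5,9.7,4],[17.4,11.6,5],[20.3,13.5,6],[23,15.5,7],[25,17,7.5],[26.26,17.59,8]],"gripper":[1,1,1,1,1,1,1,1,1,1]}'
python3 go.py 0.579 -0.006 0.12 189.2
python3 - <<'E'
# refine turner pose: joint handle + blade fit per yaw, from first images
from h import *
I={n:cv2.imread(f"pics/{n}0.png").astype(float) for n in C}
m={}
for n,hu in(("scene",(315,203)),("top",(327,205))):
    t=I[n];r,g,b=t[...,2],t[...,1],t[...,0]
    h=comp((r>1.4*b)&(r-b>15)&(r<130),hu)
    M=cv2.moments(h.astype(np.uint8),True);ys,xs=np.nonzero(h)
    vx,vy,x0,y0=cv2.fitLine(np.c_[xs,ys].astype(np.float32),cv2.DIST_HUBER,0,.01,.01).ravel()
    print(n,vx,vy,x0,y0)
    p=[plane(n,(x0+k*vx,y0+k*vy),.06) for k in(-12,12)];d=p[1]-p[0];print(p[0],p[1],np.degrees(np.arctan2(d[1],d[0])))
E
```

```text
clock: 1.77
eef_pos: [0.5809, -0.0064, 0.1499]
ee_rot: [180.0, -0.1, 159.6]
contact_force: [-0.2, -0.9, 0.6]
grip_width: 0.0854
finger_force: 0.0
t 1.7667 from [ 0.5809 -0.0064  0.1499] [ 1.7998e+02 -7.0000e-02  1.5959e+02] F [-0.2 -0.9  0.6] w 0.0854
trans [ 0.19 -0.03  2.99] rot [  0.03  -0.06 -29.61]
scene 0.9410352 0.3383087 312.56656 203.56438
[ 0.52294639 -0.01580769  0.06      ] [ 0.59530447 -0.00631591  0.06      ] 7.473269329610984
top 0.14850612 0.9889115 327.3497 204.92867
[ 0.59325195 -0.0029744   0.06      ] [ 0.52075532 -0.01538157  0.06      ] -170.2884085087891
```

```bash
python3 -m inch '{"delta_rot":[[0,0,-7],[0,0,-14],[0,0,-21],[0,0,-28],[0,0,-29.6],[0,0,-29.6],[0,0,-29.6],[0,0,-29.6],[0,0,-29.6],[0,0,-29.6]],"translation":[[0.1,0,0.5],[0.2,0,1.2],[0.2,0,2],[0.2,0,3],[0.2,0,4],[0.2,0,5],[0.2,0,6],[0.2,0,6.5],[0.2,0,6.5],[0.2,0,6.5]],"gripper":[1,1,1,1,1,1,1,1,1,1]}'
python3 go.py 0.579 -0.0065 0.036 189.2
python3 - <<'E'
from workcell import ctrl
import cv2,numpy as np
a=ctrl.grab_frame("scene");b=ctrl.grab_frame("top")
cv2.imwrite("pics/s1.png",a[:,:,::-1])
E
```

```text
clock: 2.6
eef_pos: [0.578, -0.0082, 0.0861]
ee_rot: [180.0, -0.0, -171.3]
contact_force: [-0.7, -0.4, 0.7]
grip_width: 0.0853
finger_force: 0.0
t 2.6 from [ 0.578  -0.0082  0.0861] [ 1.8000e+02 -2.0000e-02 -1.7131e+02] F [-0.7 -0.4  0.7] w 0.0853
trans [-0.13  0.15  5.01] rot [ 0.   -0.02 -0.51]
```

Descend and close gently (30 N first, watching the wrist force).

```bash
python3 -m inch '{"delta_rot":[[0,0,-0.5],[0,0,-0.5],[0,0,-0.5],[0,0,-0.5],[0,0,-0.5],[0,0,-0.5],[0,0,-0.5],[0,0,-0.5],[0,0,-0.5],[0,0,-0.5]],"translation":[[-0.1,0.1,0.8],[-0.1,0.1,1.8],[-0.1,0.1,2.8],[-0.1,0.1,3.8],[-0.1,0.1,4.6],[-0.1,0.1,5],[-0.1,0.1,5],[-0.1,0.1,5],[-0.1,0.1,5],[-0.1,0.1,5]],"gripper":[1,1,1,1,1,1,0.6,0.4,0.25,0.15]}' 30 && python3 -m inch '{"delta_rot":[[0,0,0],[0,0,0],[0,0,0],[0,0,0],[0,0,0],[0,0,0],[0,0,0],[0,0,0],[0,0,0],[0,0,0]],"translation":[[0,0,0],[0,0,0],[0,0,0],[0,0,0],[0,0,0],[0,0,0],[0,0,0],[0,0,0],[0,0,0],[0,0,0]],"gripper":[0.1,0,0,0,0,0,0,0,0,0]}' 30; python3 go.py 0.579 -0.0065 0.036 189.2
```

```text
clock: 3.53
eef_pos: [0.5795, -0.0072, 0.0369]
ee_rot: [-180.0, 0.1, -170.8]
contact_force: [-0.4, 0.0, -0.6]
grip_width: 0.0387
finger_force: 0.0
clock: 4.37
eef_pos: [0.5794, -0.0072, 0.0369]
ee_rot: [-180.0, 0.0, -170.8]
contact_force: [-0.7, 0.7, 5.2]
grip_width: 0.0178
finger_force: 31.2
t 4.3667 from [ 0.5794 -0.0072  0.0369] [-1.7997e+02  5.0000e-02 -1.7078e+02] F [-0.7  0.7  5.2] w 0.0178
trans [0.03 0.07 0.09] rot [-0.03  0.05  0.02]
```

```bash
python3 -m inch '{"delta_rot":[[0,0,0],[0,0,0],[0,0,0],[0,0,0],[0,0,0],[0,0,0],[0,0,0],[0,0,0],[0,0,0],[0,0,0]],"translation":[[0,0,0],[0,0,0],[0,0,-0.2],[0,0,-0.6],[0,0,-1.2],[0,0,-2],[0,0,-2.8],[0,0,-3.6],[0,0,-4.2],[0,0,-4.5]],"gripper":[0,0,0,0,0,0,0,0,0,0]}' 90; python3 - <<'E'
from h import *
im={n:ctrl.grab_frame(n)[:,:,::-1] for n in C}
for n in im: cv2.imwrite(f"pics/{n}2.png",im[n])
print(plane("top",(416,250),.005))
s=ctrl.observe();print(s["contact_force"],s["ft_torque"],s["eef_pos"],s["grip_width"])
a=cv2.resize(im["scene"][150:270,255:415],None,fx=4.8,fy=4.8,interpolation=cv2.INTER_CUBIC)
cv2.imwrite("pics/c2.png",np.clip(a*1.5,0,255).astype('uint8'))
E
```

```text
clock: 5.2
eef_pos: [0.5797, -0.0072, 0.0828]
ee_rot: [-180.0, 0.1, -170.8]
contact_force: [0.3, 0.4, -1.2]
grip_width: 0.0166
finger_force: 87.6
[ 0.42353585 -0.29425263  0.005     ]
[-0.01941783 -0.25651855 -1.05506804] [-0.04777156  0.1309507   0.02496442] [ 0.57952841 -0.00715714  0.08219666] 0.016295489580108045
```

View pics/c2.png

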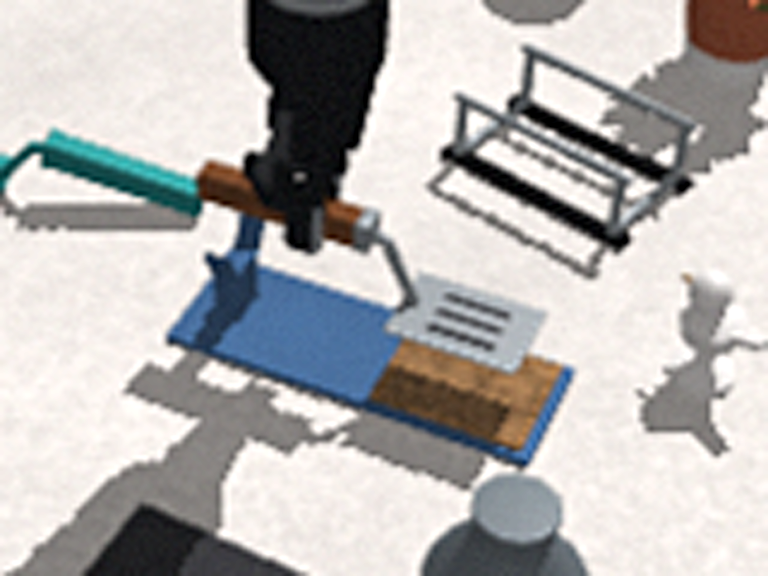

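The turner is held clear of the rest and looks level. The blade corners in the crop are (549,313), (520,370), (420,272) and (387,328), and the empty cork pad is below. I'll calibrate the turner in the hand from these.

```bash
python3 - <<'E'
from h import *
from scipy.optimize import least_squares
from scipy.spatial.transform import Rotation as R
p=(np.array([(549,313),(520,370),(420,272),(387,328)])+.5)/4.8-.5+[255,150]
c=np.array([[.135,.028,-.043],[.135,-.028,-.043],[.055,.028,-.043],[.055,-.028,-.043]])
f=lambda v:(proj("scene",c@Rz(v[2]).T+[v[0],v[1],.0822+.0181])-p).ravel()
r=least_squares(f,[.58,-.007,.16]);print(r.x,np.degrees(r.x[2]),r.fun.round(1))
f=lambda v:(proj("scene",R.from_euler("xyz",[0,v[3],9.2],degrees=True).apply(c)+v[:3])-p).ravel()
r=least_squares(f,[.58,-.007,.1,0]);print(r.x,r.fun.round(1))
# blade in top: light low-sat
E
python3 go.py 0.49 -0.27 0.16 186.6
```

```text
[ 0.5836833  -0.0050773   0.19177936] 10.988147950173877 [ 0.2 -0.6 -0.2  0.4  0.2 -0.2 -0.2  0.4]
[ 0.57960686  0.00351229  0.09274141 -0.91271099] [ 0.2 -0.4 -0.7  0.4  0.8 -0.1 -0.2  0.2]
t 5.3 from [ 0.5795 -0.0072  0.0822] [-1.7997e+02  7.0000e-02 -1.7077e+02] F [-0.  -0.3 -1.1] w 0.0163
trans [ 13.04 -24.51  -7.78] rot [-0.03  0.07  2.63]
```

```bash
python3 -m inch '{"delta_rot":[[0,0,0],[0,0,0],[0,0,0.5],[0,0,1],[0,0,1.5],[0,0,2],[0,0,2.3],[0,0,2.6],[0,0,2.6],[0,0,2.6]],"translation":[[0,0,-1.5],[0,0,-3.5],[0.5,-1,-5.5],[2,-3.5,-6.8],[4,-6.8,-6.8],[6,-10.1,-6.8],[8,-13.4,-6.8],[10,-16.7,-6.8],[12,-20,-6.8],[13.5,-22.5,-6.8]],"gripper":[0,0,0,0,0,0,0,0,0,0]}'; python3 -m inch '{"delta_rot":[[0,0,0],[0,0.3,0],[0,0.6,0],[0,0.9,0],[0,1.2,0],[0,1.5,0],[0,1.5,0],[0,1.5,0],[0,1.5,0],[0,1.5,0]],"translation":[[0.8,-1.3,0],[1.4,-2.3,0],[1.7,-2.7,0.5],[1.7,-2.7,2],[1.7,-2.7,4],[1.7,-2.7,6],[1.7,-2.7,7.8],[1.7,-2.7,9],[1.7,-2.7,9.6],[1.7,-2.7,9.6]],"gripper":[0,0,0,0,0,0,0,0,0,0]}';python3 go.py 0.47 -0.28 0.0424 186.6
```

```text
clock: 6.13
eef_pos: [0.4803, -0.2531, 0.1489]
ee_rot: [-180.0, -0.0, -173.4]
contact_force: [-0.5, -0.1, -0.7]
grip_width: 0.0168
finger_force: 87.9
clock: 6.97
eef_pos: [0.4675, -0.278, 0.0513]
ee_rot: [179.9, -1.6, -173.3]
contact_force: [0.3, 0.3, -1.3]
grip_width: 0.0165
finger_force: 87.9
t 6.9667 from [ 0.4675 -0.278   0.0513] [ 179.87   -1.61 -173.31] F [ 0.3  0.3 -1.3] w 0.0165
trans [-0.25 -0.23  0.88] rot [ 0.13 -1.61  0.09]
```

```bash
python3 -m inch '{"delta_rot":[[0,0,0],[0,0,0],[0,0,0],[0,0,0],[0,0,0],[0,0,0],[0,0,0],[0,0,0],[0,0,0],[0,0,0]],"translation":[[0,-0.1,0.2],[-0.1,-0.1,0.4],[-0.1,-0.2,0.6],[-0.1,-0.2,0.7],[-0.1,-0.2,0.7],[-0.1,-0.2,0.7],[-0.1,-0.2,0.7],[-0.1,-0.2,0.7],[-0.1,-0.2,0.7],[-0.1,-0.2,0.7]],"gripper":[0,0,0,0,0,0,0,0,0,0]}'; python3 - <<'E'
from h import *
im={n:ctrl.grab_frame(n)[:,:,::-1] for n in C}
for n in im: cv2.imwrite(f"pics/{n}3.png",im[n])
a=cv2.resize(im["scene"][220:345,225:345],None,fx=4.5,fy=4.5,interpolation=cv2.INTER_CUBIC)
b=cv2.resize(im["top"][140:265,370:445],None,fx=4.5,fy=4.5,interpolation=cv2.INTER_CUBIC)
h=min(a.shape[0],b.shape[0]);f=np.clip(np.hstack([a[:h],b[:h]])*1.4,0,255).astype('uint8');print(f.shape)
cv2.imwrite("pics/c3.png",f[:600,:800])
E
python3 go.py 0.47 -0.28 0.0424 186.6
```

```text
clock: 7.8
eef_pos: [0.4691, -0.2815, 0.0463]
ee_rot: [-180.0, -1.5, -173.4]
contact_force: [-0.2, 0.4, -2.6]
grip_width: 0.0168
finger_force: 87.9
(562, 878, 3)
t 7.9 from [ 0.4691 -0.2814  0.0463] [-179.99   -1.5  -173.38] F [-0.3  0.1 -2.1] w 0.0167
trans [-0.12  0.13  0.39] rot [-0.01 -1.5   0.02]
```

View pics/c3.png

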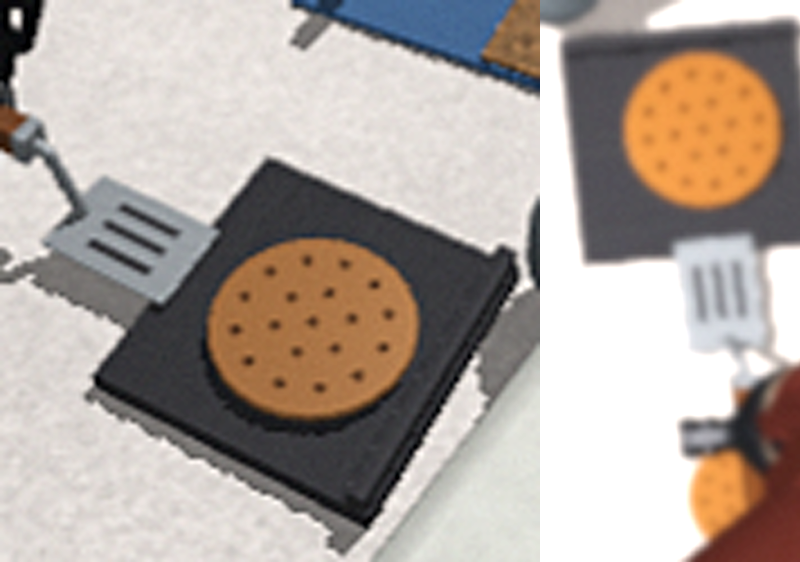

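The scene crop shows the blade (tip middle (188,268)) pointing at the bread's centre (312,327). In the top part, tip (713,238) lies in line with the bread at (702,130), about 20 mm short of its rim. Now feel for the stone.

```bash
Z='"delta_rot":[[0,0,0],[0,0,0],[0,0,0],[0,0,0],[0,0,0],[0,0,0],[0,0,0],[0,0,0],[0,0,0],[0,0,0]]'
python3 -m inch '{"delta_rot":[[0,0,0],[0,0,0],[0,0,0],[0,0,0],[0,0,0],[0,0,0],[0,0,0],[0,0,0],[0,0,0],[0,0,0]],"translation":[[0,0,0.05],[0,0,0.1],[0,0,0.15],[0,0,0.2],[0,0,0.25],[0,0,0.3],[0,0,0.3],[0,0,0.3],[0,0,0.3],[0,0,0.3]],"gripper":[0,0,0,0,0,0,0,0,0,0]}'; python3 - <<'E'
from workcell import ctrl
s=ctrl.observe();print(s["eef_pos"],s["contact_force"],s["ft_torque"])
E
```

```text
clock: 8.73
eef_pos: [0.469, -0.2815, 0.0433]
ee_rot: [-180.0, -1.5, -173.4]
contact_force: [0.2, -0.2, -0.9]
grip_width: 0.0168
finger_force: 87.9
[ 0.46900586 -0.28146251  0.0432984 ] [ 0.23134999 -0.1721484  -0.90012242] [ 0.01189816  0.00783356 -0.01236341]
```

```bash
python3 -m inch '{"delta_rot":[[0,0,0],[0,0,0],[0,0,0],[0,0,0],[0,0,0],[0,0,0],[0,0,0],[0,0,0],[0,0,0],[0,0,0]],"translation":[[0,0,0.03],[0,0,0.06],[0,0,0.1],[0,0,0.12],[0,0,0.15],[0,0,0.15],[0,0,0.15],[0,0,0.15],[0,0,0.15],[0,0,0.15]],"gripper":[0,0,0,0,0,0,0,0,0,0]}'; python3 - <<'E'
from workcell import ctrl
s=ctrl.observe();print(s["eef_pos"],s["contact_force"],s["ft_torque"])
E
```

```text
clock: 9.57
eef_pos: [0.469, -0.2815, 0.0419]
ee_rot: [-180.0, -1.5, -173.4]
contact_force: [-2.2, -0.6, 2.3]
grip_width: 0.0163
finger_force: 88.2
[ 0.46900411 -0.28153003  0.0418606 ] [-2.23182033 -0.59012146  2.27436505] [-0.02814322  0.06630347 -0.05212396]
```

```bash
python3 -m inch '{"delta_rot":[[0,0,0],[0,0,0],[0,0,0],[0,0,0],[0,0,0],[0,0,0],[0,0,0],[0,0,0],[0,0,0],[0,0,0]],"translation":[[-0.3,0,-0.01],[-0.7,0,-0.02],[-1.1,0,-0.03],[-1.5,0,-0.04],[-1.9,0,-0.05],[-2.3,0,-0.06],[-2.6,0,-0.07],[-2.8,0,-0.075],[-3,0,-0.08],[-3,0,-0.08]],"gripper":[0,0,0,0,0,0,0,0,0,0]}';  python3 -m inch '{"delta_rot":[[0,0,0],[0,0,0],[0,0,0],[0,0,0],[0,0,0],[0,0,0],[0,0,0],[0,0,0],[0,0,0],[0,0,0]],"translation":[[-0.2,0,-0.005],[-0.4,0,-0.01],[-0.6,0,-0.015],[-0.8,0,-0.02],[-1,0,-0.025],[-1.2,0,-0.03],[-1.4,0,-0.036],[-1.6,0,-0.04],[-1.8,0,-0.047],[-2,0,-0.052]],"gripper":[0,0,0,0,0,0,0,0,0,0]}'; python3 - <<'E'
from workcell import ctrl
s=ctrl.observe();print(s["eef_pos"],s["contact_force"],s["ft_torque"])
E
```

```text
clock: 10.4
eef_pos: [0.4991, -0.2779, 0.0418]
ee_rot: [-180.0, -1.5, -173.4]
contact_force: [-0.3, 0.0, 0.8]
grip_width: 0.0168
finger_force: 88.3
clock: 11.23
eef_pos: [0.5189, -0.2757, 0.0418]
ee_rot: [-180.0, -1.5, -173.4]
contact_force: [-2.9, -0.6, 2.6]
grip_width: 0.0164
finger_force: 88.3
[ 0.51885826 -0.27568347  0.04180499] [-2.93834801 -0.61858259  2.57041378] [-0.01442525  0.24937053  0.06041953]
```

```bash
python3 -m inch '{"delta_rot":[[0,0,0],[0,0,0],[0,0,0],[0,0,0],[0,0,0],[0,0,0],[0,0,0],[0,0,0],[0,0,0],[0,0,0]],"translation":[[-0.2,0,-0.005],[-0.4,0,-0.01],[-0.6,0,-0.015],[-0.8,0,-0.02],[-1,0,-0.025],[-1.2,0,-0.03],[-1.4,0,-0.036],[-1.6,0,-0.04],[-1.8,0,-0.047],[-2,0,-0.052]],"gripper":[0,0,0,0,0,0,0,0,0,0]}'; python3 - <<'E'
from h import *
s=ctrl.observe();print(s["eef_pos"],s["contact_force"],s["ft_torque"])
im=ctrl.grab_frame("scene");
r,b=im[...,0].astype(float),im[...,2].astype(float);m=comp((r>1.45*b)&(r>70),(293,290));print(fit([disc],{"scene":m},[.69,-.255,.014],[.004,.004,.002]))
E
```

```text
clock: 12.07
eef_pos: [0.5387, -0.2734, 0.0418]
ee_rot: [-180.0, -1.5, -173.4]
contact_force: [-2.6, 0.4, 3.5]
grip_width: 0.0169
finger_force: 88.4
[ 0.53868654 -0.27335196  0.0417567 ] [-2.55874658  0.43001131  3.54349888] [-0.02410334  0.40785617  0.00923865]
(array([ 0.68893385, -0.25339354,  0.01467601]), np.float64(57.58039215686275), {'scene': 1490})
```

```bash
python3 -m inch '{"delta_rot":[[0,0,0],[0,0,0],[0,0,0],[0,0,0],[0,0,0],[0,0,0],[0,0,0],[0,0,0],[0,0,0],[0,0,0]],"translation":[[-0.2,0,-0.005],[-0.4,0,-0.01],[-0.6,0,-0.015],[-0.8,0,-0.02],[-1,0,-0.025],[-1.2,0,-0.03],[-1.4,0,-0.036],[-1.6,0,-0.04],[-1.8,0,-0.047],[-2,0,-0.052]],"gripper":[0,0,0,0,0,0,0,0,0,0]}';python3 -m inch '{"delta_rot":[[0,0,0],[0,0,0],[0,0,0],[0,0,0],[0,0,0],[0,0,0],[0,0,0],[0,0,0],[0,0,0],[0,0,0]],"translation":[[-0.2,0,-0.005],[-0.4,0,-0.01],[-0.6,0,-0.015],[-0.8,0,-0.02],[-0.9,0,-0.023],[-1,0,-0.026],[-1.1,0,-0.029],[-1.2,0,-0.031],[-1.2,0,-0.031],[-1.2,0,-0.031]],"gripper":[0,0,0,0,0,0,0,0,0,0]}'; python3 - <<'E'
from h import *
s=ctrl.observe();print(s["eef_pos"],s["contact_force"],s["ft_torque"])
im=ctrl.grab_frame("scene");t=ctrl.grab_frame("top");cv2.imwrite("pics/s4.png",im[:,:,::-1]);cv2.imwrite("pics/t4.png",t[:,:,::-1])
r,b=im[...,0].astype(float),im[...,2].astype(float);m=comp((r>1.45*b)&(r>70),(293,290));print(fit([disc],{"scene":m},[.69,-.255,.014],[.004,.004,.002]))
a=cv2.resize(im[215:340,225:345,::-1],None,fx=4.4,fy=4.4,interpolation=cv2.INTER_CUBIC)
b=cv2.resize(t[140:265,380:438,::-1],None,fx=4.4,fy=4.4,interpolation=cv2.INTER_CUBIC)
f=np.clip(np.hstack([a,b])*1.4,0,255).astype('uint8');print(f.shape)
cv2.imwrite("pics/c4.png",f)
E
```

```text
clock: 12.95
eef_pos: [0.5586, -0.271, 0.0418]
ee_rot: [-180.0, -1.5, -173.4]
contact_force: [-4.1, -1.4, 4.5]
grip_width: 0.0165
finger_force: 88.4
clock: 13.78
eef_pos: [0.57, -0.2697, 0.0417]
ee_rot: [-180.0, -1.5, -173.4]
contact_force: [-6.9, -0.4, 3.8]
grip_width: 0.0164
finger_force: 88.6
[ 0.56999909 -0.26972351  0.04172929] [-6.863648   -0.37617211  3.82061737] [-0.04968     0.9567684   0.03401776]
(array([ 0.68883046, -0.2512575 ,  0.01519208]), np.float64(56.05098039215686), {'scene': 1504})
(550, 783, 3)
```

View pics/c4.png

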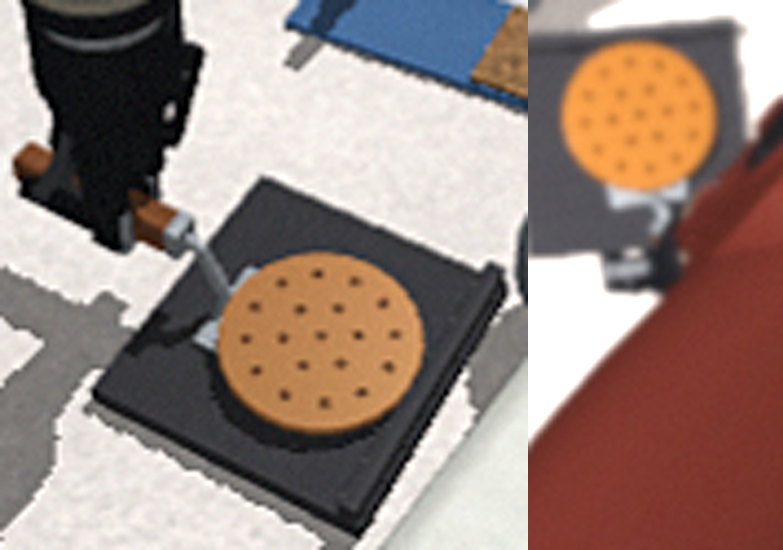

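The bread is against the stop and on the blade, with its rear rim just short of the neck (scene crop (220,300)) and the blade's back corners showing. A last 2–3 mm forward, then I level and lift slowly.

```bash
python3 -m inch '{"delta_rot":[[0,0,0],[0,0,0],[0,0,0],[0,-0.3,0],[0,-0.7,0],[0,-1.1,0],[0,-1.5,0],[0,-1.9,0],[0,-2.3,0],[0,-2.5,0]],"translation":[[-0.1,0,-0.003],[-0.2,0,-0.005],[-0.3,0,-0.008],[-0.3,0,-0.008],[-0.25,0,-0.01],[-0.2,0,-0.03],[-0.15,0,-0.06],[-0.1,0,-0.1],[-0.1,0,-0.15],[-0.1,0,-0.2]],"gripper":[0,0,0,0,0,0,0,0,0,0]}';python3 -m inch '{"delta_rot":[[0,0,0],[0,0,0],[0,0,0],[0,0,0],[0,0,0],[0,0,0],[0,0,0],[0,0,0],[0,0,0],[0,0,0]],"translation":[[0,0,-0.15],[0,0,-0.3],[0,0,-0.5],[0,0,-0.7],[0,0,-0.9],[0,0,-1.1],[0,0,-1.4],[0,0,-1.7],[0,0,-2],[0,0,-2.2]],"gripper":[0,0,0,0,0,0,0,0,0,0]}'; python3 - <<'E'
from h import *
s=ctrl.observe();print(s["eef_pos"],s["contact_force"],s["ft_torque"])
im=ctrl.grab_frame("scene");cv2.imwrite("pics/s5.png",im[:,:,::-1])
r,b=im[...,0].astype(float),im[...,2].astype(float);m=comp((r>1.45*b)&(r>70),(295,285));print(fit([disc],{"scene":m},[.69,-.255,.04],[.004,.004,.004]))
E
```

```text
clock: 14.72
eef_pos: [0.5712, -0.2692, 0.0433]
ee_rot: [180.0, 1.0, -173.4]
contact_force: [-1.5, 0.3, -3.6]
grip_width: 0.0167
finger_force: 87.7
clock: 15.55
eef_pos: [0.5712, -0.2698, 0.0663]
ee_rot: [-180.0, 1.0, -173.4]
contact_force: [0.6, -0.4, -2.8]
grip_width: 0.0167
finger_force: 87.7
[ 0.57115486 -0.2697519   0.06633425] [ 0.5617417  -0.38175449 -2.82286537] [-0.01257911  0.23522321 -0.05971906]
(array([ 0.68824048, -0.25047056,  0.04215382]), np.float64(60.2156862745098), {'scene': 1554})
```

```bash
python3 -m inch '{"delta_rot":[[0,0,0],[0,0,0],[0,0,0],[0,0,0],[0,0,0],[0,0,0],[0,0,0],[0,0,0],[0,0,0],[0,0,0]],"translation":[[0,0,-0.3],[0,0,-0.9],[0,0,-1.7],[0,0,-2.6],[0,0,-3.6],[0,0,-4.6],[0,0,-5.6],[0,0,-6.6],[0,0,-7.6],[0,0,-8.6]],"gripper":[0,0,0,0,0,0,0,0,0,0]}';python3 -m inch '{"delta_rot":[[0,0,0],[0,0,0],[0,0,0],[0,0,0],[0,0,0],[0,0,0],[0,0,0],[0,0,0],[0,0,0],[0,0,0]],"translation":[[0,0,-0.9],[0,0,-1.7],[0,0,-2.4],[0,0,-2.9],[0,0,-3.2],[0,0,-3.4],[0,0,-3.4],[0,0,-3.4],[0,0,-3.4],[0,0,-3.4]],"gripper":[0,0,0,0,0,0,0,0,0,0]}'; cat > br.py <<'E'
from h import *
import sys
g=tuple(map(float,sys.argv[1:4]))
s=ctrl.observe();print(s["eef_pos"].round(4),s["ee_rot"].round(1),s["contact_force"].round(1))
M={}
for n in C:
    im=ctrl.grab_frame(n);cv2.imwrite(f"pics/{n}_b.png",im[:,:,::-1]);r,b=im[...,0].astype(float),im[...,2].astype(float)
    u=tuple(np.round(proj(n,[g])[0]).astype(int));
    try: M[n]=comp((r>1.45*b)&(r>70)&(r>b+20),u)
    except Exception as e: print(n,"not seen",e)
for mm in [M]+[{n:M[n]} for n in M]:
    v,f,a=fit([disc],mm,g,[.004]*3);d=v-s["eef_pos"];y=np.radians(s["ee_rot"][2]-180)
    print(v.round(4),round(f),a,"ahead",(d[0]*np.cos(y)+d[1]*np.sin(y)).round(4),"left",(-d[0]*np.sin(y)+d[1]*np.cos(y)).round(4))
E
python3 br.py .688 -.2505 .16; python3 go.py .52 .238 .186 174.4 0
```

```text
clock: 16.43
eef_pos: [0.5695, -0.2698, 0.1529]
ee_rot: [-180.0, 1.0, -173.4]
contact_force: [0.1, 0.7, -2.3]
grip_width: 0.0163
finger_force: 87.7
clock: 17.27
eef_pos: [0.5687, -0.2697, 0.1852]
ee_rot: [180.0, 1.0, -173.4]
contact_force: [-0.3, -0.0, -2.6]
grip_width: 0.0167
finger_force: 87.7
[ 0.5687 -0.2697  0.1852] [ 180.     1.  -173.4] [-0.3 -0.  -2.6]
[ 0.6864 -0.2523  0.1635] 145 {'scene': 1703, 'top': 1214} ahead 0.1189 left 0.0037
[ 0.6846 -0.2496  0.16  ] 81 {'scene': 1703} ahead 0.1174 left 0.0066
[ 0.6859 -0.2531  0.1622] 54 {'top': 1214} ahead 0.1183 left 0.003
t 17.3667 from [ 0.5688 -0.2697  0.1854] [ 179.99    0.98 -173.37] F [ 0.1 -0.5 -2.3] w 0.0164
trans [-1.01e+00  5.10e+01 -3.00e-02] rot [ 0.12  0.98 12.23]
```

The bread rides level on the blade, 118 mm ahead of the TCP, with its underside about 150 mm above the stone. Carry it to the stand.

```bash
python3 -m inch '{"delta_rot":[[0,0,0],[0,0.2,0.5],[0,0.4,1],[0,0.6,2],[0,0.8,3],[0,0.9,4],[0,1,5],[0,1,6],[0,1,7],[0,1,8]],"translation":[[0,0.4,0],[0,1.2,0],[0,2.4,0],[0,4,0],[0,6,0],[0,8.2,0],[0,10.5,0],[0,12.8,0],[0,15.1,0],[0,17.4,0]],"gripper":[0,0,0,0,0,0,0,0,0,0]}'; python3 go.py .5099 .2411 .186 174.4 0
```

```text
clock: 18.2
eef_pos: [0.5483, -0.0948, 0.1858]
ee_rot: [179.9, -0.0, 178.6]
contact_force: [0.4, 0.0, -2.6]
grip_width: 0.0165
finger_force: 87.8
t 18.2 from [ 0.5483 -0.0948  0.1858] [ 1.7992e+02 -1.0000e-02  1.7858e+02] F [ 0.4  0.  -2.6] w 0.0165
trans [4.670e+00 3.348e+01 2.000e-02] rot [ 0.08 -0.01  4.18]
```

```bash
python3 -m inch '{"delta_rot":[[0,0,0.5],[0,0,1],[0,0,1.5],[0,0,2],[0,0,2.5],[0,0,3],[0,0,3.5],[0,0,4],[0,0,4.2],[0,0,4.2]],"translation":[[0.3,2.3,0],[0.6,4.6,0],[1,6.9,0],[1.3,9.2,0],[1.6,11.5,0],[1.9,13.8,0],[2.2,16.1,0],[2.5,18.4,0],[2.9,20.7,0],[3.2,23,0]],"gripper":[0,0,0,0,0,0,0,0,0,0]}'; python3 go.py .5099 .2411 .186 174.4 0
```

```text
clock: 19.03
eef_pos: [0.5212, 0.1358, 0.1861]
ee_rot: [179.9, -0.0, 174.4]
contact_force: [0.5, 0.3, -1.6]
grip_width: 0.0164
finger_force: 87.8
t 19.0333 from [0.5212 0.1358 0.1861] [ 1.7992e+02 -2.0000e-02  1.7442e+02] F [ 0.5  0.3 -1.6] w 0.0164
trans [ 2.15 10.37  0.03] rot [ 0.08 -0.02  0.02]
```

```bash
python3 -m inch '{"delta_rot":[[0,0,0],[0,0,0],[0,0,0],[0,0,0],[0,0,0],[0,0,0],[0,0,0],[0,0,0],[0,0,0],[0,0,0]],"translation":[[0.4,2.1,0],[0.8,4,0],[1.2,5.7,0],[1.5,7.2,0],[1.8,8.4,0],[2,9.3,0],[2.1,9.9,0],[2.1,10.2,0],[2.1,10.4,0],[2.1,10.4,0]],"gripper":[0,0,0,0,0,0,0,0,0,0]}'; python3 br.py .628 .232 .162;python3 go.py .5099 .2411 .115 174.4 0
```

```text
clock: 19.87
eef_pos: [0.5117, 0.2392, 0.186]
ee_rot: [179.9, -0.0, 174.4]
contact_force: [-0.8, 0.2, -2.2]
grip_width: 0.0163
finger_force: 87.8
[0.5117 0.2392 0.186 ] [179.9  -0.  174.4] [-0.8  0.2 -2.2]
[0.6301 0.2295 0.1644] 121 {'scene': 602, 'top': 1172} ahead 0.1188 left 0.0019
[0.6297 0.2346 0.1623] 55 {'scene': 602} ahead 0.1179 left 0.007
[0.6334 0.2344 0.1414] 44 {'top': 1172} ahead 0.1216 left 0.0071
t 19.9667 from [0.5117 0.2387 0.186 ] [ 1.7995e+02 -2.0000e-02  1.7439e+02] F [ 0.4  0.1 -1.9] w 0.0164
trans [0.2  0.21 7.1 ] rot [ 0.05 -0.02 -0.01]
```

```bash
python3 -m inch '{"delta_rot":[[0,0,0],[0,0,0],[0,0,0],[0,0,0],[0,0,0],[0,0,0],[0,0,0],[0,0,0],[0,0,0],[0,0,0]],"translation":[[0.1,0.1,0.3],[0.2,0.2,0.9],[0.2,0.2,1.8],[0.2,0.2,2.8],[0.2,0.2,3.9],[0.2,0.2,5],[0.2,0.2,6.1],[0.2,0.2,7.1],[0.2,0.2,8],[0.2,0.2,8.6]],"gripper":[0,0,0,0,0,0,0,0,0,0]}';python3 -m inch '{"delta_rot":[[0,0,0],[0,0,0],[0,0,0],[0,0,0],[0,0,0],[0,0,0],[0,0,0],[0,0,0],[0,0,0],[0,0,0]],"translation":[[0,0,0.3],[0,0,0.4],[0,0,0.4],[0,0,0.4],[0,0,0.4],[0,0,0.4],[0,0,0.4],[0,0,0.4],[0,0,0.4],[0,0,0.4]],"gripper":[0,0,0,0,0,0,0,0,0,0]}'; python3 br.py .628 .232 .072; python3 - <<'E'
from h import *
c=np.array([.628,.2315,0]);R=Rz(np.radians(-5.6));o=[]
for n,(x0,y0,w,h) in {"top":(225,140,70,90),"scene":(325,140,90,80)}.items():
    K=6 if n=="top" else 4.2
    I=cv2.imread(f"pics/{n}_b.png")
    a=cv2.resize(np.clip(I[y0:y0+h,x0:x0+w]*1.4,0,255).astype(np.uint8),None,fx=K,fy=K,interpolation=cv2.INTER_CUBIC)
    L=[np.array([[-.067,s*.039,.051],[.067,s*.039,.051]])@R.T+c for s in(-1,1)]
    L.append(np.vstack([disc[:60],disc[:1]])+c+[0,0,.0733-.0045])
    for q in L:
        q=((proj(n,q)-[x0,y0]+.5)*K).astype(np.int32);cv2.polylines(a,[q],False,(0,255,0),1)
    o.append(a)
H=max(a.shape[0] for a in o);f=np.zeros((H,sum(a.shape[1] for a in o),3),np.uint8)
f[:o[0].shape[0],:o[0].shape[1]]=o[0];f[:o[1].shape[0],o[0].shape[1]:]=o[1];print(f.shape);cv2.imwrite("pics/c6.png",f)
E
```

```text
clock: 20.8
eef_pos: [0.5093, 0.2414, 0.0985]
ee_rot: [180.0, -0.1, 174.4]
contact_force: [-0.7, 0.4, -3.1]
grip_width: 0.0165
finger_force: 87.8
clock: 21.63
eef_pos: [0.5098, 0.2415, 0.0962]
ee_rot: [179.9, -0.0, 174.4]
contact_force: [0.1, -0.1, -2.5]
grip_width: 0.0166
finger_force: 87.8
[0.5098 0.2415 0.0962] [179.9  -0.  174.4] [ 0.1 -0.1 -2.5]
[0.6281 0.2315 0.0736] 96 {'scene': 581, 'top': 1024} ahead 0.1188 left 0.0015
[0.6286 0.2349 0.0723] 46 {'scene': 581} ahead 0.1189 left 0.005
[0.6285 0.2315 0.0717] 47 {'top': 1024} ahead 0.1191 left 0.0015
(540, 798, 3)
```

View pics/c6.png

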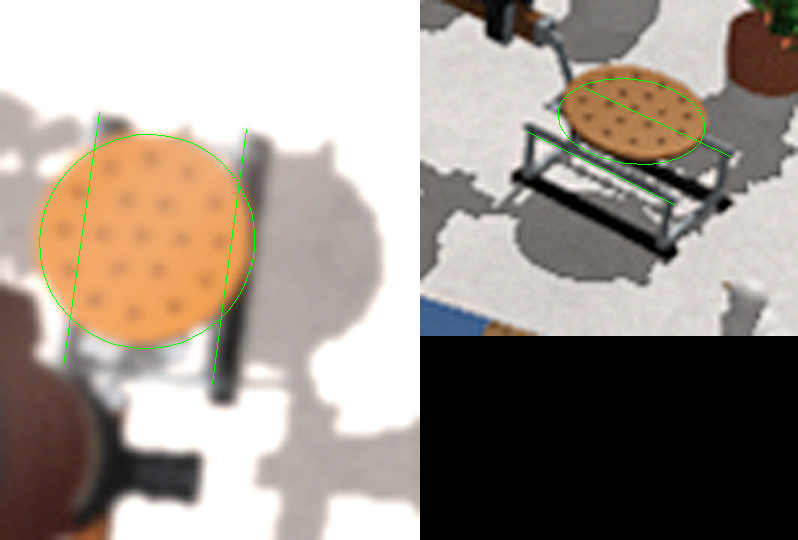

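In the last crop, the bread (top part, centre (145,238)) sits over the middle of both bars to within about 2 mm, and it is level in the scene part. Lower it slowly.

```bash
python3 -m inch '{"delta_rot":[[0,0,0],[0,0,0],[0,0,0],[0,0,0],[0,0,0],[0,0,0],[0,0,0],[0,0,0],[0,0,0],[0,0,0]],"translation":[[0,0,0.2],[0,0,0.4],[0,0,0.6],[0,0,0.8],[0,0,1],[0,0,1.2],[0,0,1.35],[0,0,1.5],[0,0,1.6],[0,0,1.7]],"gripper":[0,0,0,0,0,0,0,0,0,0]}';python3 -m inch '{"delta_rot":[[0,0,0],[0,0,0],[0,0,0],[0,0,0],[0,0,0],[0,0,0],[0,0,0],[0,0,0],[0,0,0],[0,0,0]],"translation":[[0,0,0.1],[0,0,0.2],[0,0,0.3],[0,0,0.4],[0,0,0.5],[0,0,0.6],[0,0,0.7],[0,0,0.8],[0,0,0.8],[0,0,0.8]],"gripper":[0,0,0,0,0,0,0,0,0,0]}';python3 br.py .628 .232 .055
```

```text
clock: 22.57
eef_pos: [0.5098, 0.2416, 0.0791]
ee_rot: [179.9, -0.0, 174.4]
contact_force: [-1.2, 0.2, -2.2]
grip_width: 0.0167
finger_force: 87.9
clock: 23.4
eef_pos: [0.5098, 0.2415, 0.0711]
ee_rot: [179.9, -0.0, 174.4]
contact_force: [0.4, 0.7, -1.1]
grip_width: 0.0166
finger_force: 87.9
[0.5098 0.2415 0.0711] [179.9  -0.  174.4] [ 0.4  0.7 -1.1]
[0.6288 0.2318 0.0567] 97 {'scene': 553, 'top': 1016} ahead 0.1194 left 0.0019
[0.6255 0.2429 0.0498] 47 {'scene': 553} ahead 0.115 left 0.0126
[0.6283 0.2317 0.0564] 38 {'top': 1016} ahead 0.1189 left 0.0017
```

```bash
python3 -m inch '{"delta_rot":[[0,0,0],[0,0,0],[0,0,0],[0,0,0],[0,0,0],[0,0,0],[0,0,0],[0,0,0],[0,0,0],[0,0,0]],"translation":[[0,0,0.2],[0,0,0.4],[0,0,0.5],[0.3,0,0.5],[0.8,0,0.5],[1.5,0,0.5],[2.3,0,0.5],[3.2,0,0.5],[4.1,0,0.5],[5,0,0.5]],"gripper":[0,0,0,0,0,0,0,0,0,0]}';python3 -m inch '{"delta_rot":[[0,0,0],[0,0,0],[0,0,0],[0,0,0],[0,0,0],[0,0,0],[0,0,0],[0,0,0],[0,0,0],[0,0,0]],"translation":[[0.9,0,0],[1.8,0,0],[2.7,0,0],[3.6,0,0],[4.5,0,0],[5.3,0,0],[6,0,0],[6.3,0,0],[6.4,0,0],[6.4,0,0]],"gripper":[0,0,0,0,0,0,0,0,0,0]}';python3 br.py .628 .232 .055; python3 go.py .5794 -.0072 .0369 189.22 0
```

```text
clock: 24.33
eef_pos: [0.4588, 0.2466, 0.0661]
ee_rot: [179.9, -0.0, 174.4]
contact_force: [-0.7, 0.5, -1.5]
grip_width: 0.0166
finger_force: 87.9
clock: 25.17
eef_pos: [0.3963, 0.2527, 0.0662]
ee_rot: [179.9, 0.0, 174.4]
contact_force: [0.4, -0.3, -1.0]
grip_width: 0.0165
finger_force: 87.9
[0.3963 0.2527 0.0662] [179.9   0.  174.4] [ 0.4 -0.3 -1. ]
[0.6291 0.2318 0.0567] 103 {'scene': 550, 'top': 1008} ahead 0.2338 left 0.0018
[0.6141 0.2693 0.0294] 33 {'scene': 550} ahead 0.2152 left 0.0377
[0.6288 0.2315 0.0557] 42 {'top': 1008} ahead 0.2335 left 0.0014
t 25.2667 from [0.3966 0.2526 0.0662] [1.7993e+02 1.0000e-02 1.7442e+02] F [-0.3 -0.1 -0.8] w 0.0171
trans [-20.72 -24.08   2.91] rot [  0.07   0.02 -14.8 ]
```

```bash
python3 -m inch '{"delta_rot":[[0,0,0],[0,0,0],[0,0,0],[0,0,0],[0,0,-1],[0,0,-3],[0,0,-5],[0,0,-7],[0,0,-9],[0,0,-11]],"translation":[[0,0,-1.2],[0,0,-3.2],[0,0,-5.2],[-0.3,-0.4,-7],[-1.5,-1.8,-8],[-3.3,-3.8,-8],[-5.2,-6,-8],[-7.2,-8.4,-8],[-9.2,-10.8,-8],[-11.2,-13.2,-8]],"gripper":[0,0,0,0,0,0,0,0,0,0]}'; python3 go.py .5794 -.0072 .1 189.22 0
```

```text
clock: 26.1
eef_pos: [0.496, 0.1088, 0.147]
ee_rot: [179.9, 0.1, -174.5]
contact_force: [0.8, 0.2, -1.7]
grip_width: 0.0169
finger_force: 87.9
t 26.1 from [0.496  0.1088 0.147 ] [ 1.7994e+02  5.0000e-02 -1.7448e+02] F [ 0.8  0.2 -1.7] w 0.0169
trans [ -7.18 -12.35   4.7 ] rot [ 0.06  0.06 -3.7 ]
```

```bash
python3 -m inch '{"delta_rot":[[0,0,-0.5],[0,0,-1],[0,0,-1.6],[0,0,-2.2],[0,0,-2.8],[0,0,-3.3],[0,0,-3.7],[0,0,-3.7],[0,0,-3.7],[0,0,-3.7]],"translation":[[-1.2,-2.1,0],[-2.4,-4.2,0],[-3.6,-6.3,0],[-4.8,-8.4,0],[-5.8,-10.2,0.5],[-6.6,-11.6,1.5],[-7.1,-12.3,2.7],[-7.2,-12.35,3.8],[-7.2,-12.35,4.5],[-7.2,-12.35,4.7]],"gripper":[0,0,0,0,0,0,0,0,0,0]}'; python3 -m inch '{"delta_rot":[[0,0,0],[0,0,0],[0,0,0],[0,0,0],[0,0,0],[0,0,0],[0,0,0],[0,0,0],[0,0,0],[0,0,0]],"translation":[[0,0,0],[0,0,0],[0,0,0],[0,0,0],[0,0,0],[0,0,0],[0,0,0],[0,0,0],[0,0,0],[0,0,0]],"gripper":[0,0,0,0,0,0,0,0,0,0]}' ; python3 go.py .5794 -.0072 .0369 189.22 0
```

```text
clock: 26.93
eef_pos: [0.5768, -0.0048, 0.0969]
ee_rot: [179.9, -0.2, -170.9]
contact_force: [-0.6, -0.3, -1.4]
grip_width: 0.0166
finger_force: 88.0
clock: 27.77
eef_pos: [0.5783, -0.0058, 0.0988]
ee_rot: [179.9, -0.0, -170.9]
contact_force: [-1.1, -0.1, -0.9]
grip_width: 0.0163
finger_force: 88.0
t 27.7667 from [ 0.5783 -0.0058  0.0988] [ 179.93   -0.   -170.88] F [-1.1 -0.1 -0.9] w 0.0163
trans [-0.09 -0.16  6.19] rot [ 0.07 -0.   -0.1 ]
```

```bash
python3 -m inch '{"delta_rot":[[0,0,0],[0,0,-0.1],[0,0,-0.1],[0,0,-0.1],[0,0,-0.1],[0,0,-0.1],[0,0,-0.1],[0,0,-0.1],[0,0,-0.1],[0,0,-0.1]],"translation":[[0,-0.05,0.3],[-0.05,-0.1,0.7],[-0.1,-0.15,1.1],[-0.1,-0.15,1.5],[-0.1,-0.15,1.66],[-0.1,-0.15,1.66],[-0.1,-0.15,1.66],[-0.1,-0.15,1.66],[-0.1,-0.15,1.66],[-0.1,-0.15,1.66]],"gripper":[0,0,0,0,0,0,0,0,0,0]}'; python3 - <<'E'
from h import *
for n,boxs in {"scene":{"blade":(332,203,42,28),"handle":(294,180,48,28),"grip":(305,170,22,34)}}.items():
    a=cv2.cvtColor(cv2.imread(f"pics/{n}2.png"),cv2.COLOR_BGR2GRAY);b=cv2.cvtColor(ctrl.grab_frame(n),cv2.COLOR_RGB2GRAY)
    for k,(x,y,w,h) in boxs.items():
        t=a[y:y+h,x:x+w];s=cv2.resize(b[y-6:y+h+6,x-6:x+w+6],None,fx=5,fy=5,interpolation=cv2.INTER_CUBIC);t=cv2.resize(t,None,fx=5,fy=5,interpolation=cv2.INTER_CUBIC)
        r=cv2.matchTemplate(s,t,cv2.TM_CCOEFF_NORMED);_,m,_,l=cv2.minMaxLoc(r);print(n,k,round(m,3),"shift px",l[0]/5-6,l[1]/5-6)
E
python3 go.py .5794 -.0072 .0369 189.22 0
```

```text
clock: 28.6
eef_pos: [0.5797, -0.0071, 0.0825]
ee_rot: [179.9, 0.0, -170.8]
contact_force: [0.4, 0.9, -1.5]
grip_width: 0.0165
finger_force: 88.0
scene blade 0.964 shift px 0.0 0.20000000000000018
scene handle 0.999 shift px 0.0 0.0
scene grip 0.997 shift px 0.0 0.0
t 28.65 from [ 0.5796 -0.0071  0.0824] [ 1.7994e+02  2.0000e-02 -1.7077e+02] F [ 0.7  0.3 -2.6] w 0.0165
trans [ 0.03 -0.01  4.55] rot [0.06 0.02 0.01]
```

No slip in the hand, so I lower onto the rest.

```bash
python3 -m inch '{"delta_rot":[[0,0,0],[0,0,0],[0,0,0],[0,0,0],[0,0,0],[0,0,0],[0,0,0],[0,0,0],[0,0,0],[0,0,0]],"translation":[[0,0,0.5],[0,0,1.2],[0,0,2],[0,0,2.7],[0,0,3.3],[0,0,3.8],[0,0,4.1],[0,0,4.3],[0,0,4.4],[0,0,4.5]],"gripper":[0,0,0,0,0,0,0,0,0,0]}';python3 -m inch '{"delta_rot":[[0,0,0],[0,0,0],[0,0,0],[0,0,0],[0,0,0],[0,0,0],[0,0,0],[0,0,0],[0,0,0],[0,0,0]],"translation":[[0,0,0],[0,0,0],[0,0,0],[0,0,0],[0,0,0],[0,0,0],[0,0,0],[0,0,0],[0,0,0],[0,0,0]],"gripper":[0,0,0,0,0,0,0,0,0,0]}' 25
```

```text
clock: 29.48
eef_pos: [0.5797, -0.0071, 0.0373]
ee_rot: [179.9, 0.0, -170.8]
contact_force: [-0.4, -1.1, -1.6]
grip_width: 0.0166
finger_force: 88.0
clock: 30.32
eef_pos: [0.5795, -0.007, 0.0372]
ee_rot: [179.9, 0.0, -170.8]
contact_force: [-0.9, -0.3, -1.1]
grip_width: 0.0163
finger_force: 88.0
```

```bash
python3 -m inch '{"delta_rot":[[0,0,0],[0,0,0],[0,0,0],[0,0,0],[0,0,0],[0,0,0],[0,0,0],[0,0,0],[0,0,0],[0,0,0]],"translation":[[0,0,0.02],[0,0,0.04],[0,0,0.06],[0,0,0.07],[0,0,0.08],[0,0,0.08],[0,0,0.08],[0,0,0.08],[0,0,0.08],[0,0,0.08]],"gripper":[0,0,0,0,0,0,0,0,0,0]}'
```

```text
clock: 31.15
eef_pos: [0.5796, -0.0071, 0.037]
ee_rot: [179.9, 0.0, -170.8]
contact_force: [-4.8, 0.2, 5.7]
grip_width: 0.0165
finger_force: 89.1
```

```bash
python3 -m inch '{"delta_rot":[[0,0,0],[0,0,0],[0,0,0],[0,0,0],[0,0,0],[0,0,0],[0,0,0],[0,0,0],[0,0,0],[0,0,0]],"translation":[[0,0,-0.05],[0,0,-0.05],[0,0,-0.05],[0,0,-0.05],[0,0,-0.05],[0,0,-0.05],[0,0,-0.05],[0,0,-0.05],[0,0,-0.05],[0,0,-0.05]],"gripper":[0.15,0.22,0.3,0.4,0.5,0.6,0.7,0.8,0.8,0.8]}';python3 -m inch '{"delta_rot":[[0,0,0],[0,0,0],[0,0,0],[0,0,0],[0,0,0],[0,0,0],[0,0,0],[0,0,0],[0,0,0],[0,0,0]],"translation":[[0,0,0],[0,0,-0.5],[0,0,-1.5],[0,0,-3],[0,0,-5],[0,0,-7.5],[0,0,-10],[0,0,-12],[0,0,-13.5],[0,0,-14]],"gripper":[0.8,0.8,0.8,0.8,0.8,0.8,0.8,0.8,0.8,0.8]}'; python3 br.py .629 .232 .056; python3 - <<'E'
from h import *
for n,bx in {"scene":(292,190,82,55)}.items():
    a=cv2.cvtColor(cv2.imread(f"pics/{n}0.png"),cv2.COLOR_BGR2GRAY);b=cv2.cvtColor(ctrl.grab_frame(n),cv2.COLOR_RGB2GRAY)
    for k,(x,y,w,h) in {"blade":(333,218,36,22),"handle":(295,194,38,20),"rest":(290,195,82,48)}.items():
        t=a[y:y+h,x:x+w];s=cv2.resize(b[y-6:y+h+6,x-6:x+w+6],None,fx=5,fy=5,interpolation=cv2.INTER_CUBIC);t=cv2.resize(t,None,fx=5,fy=5,interpolation=cv2.INTER_CUBIC)
        r=cv2.matchTemplate(s,t,cv2.TM_CCOEFF_NORMED);_,m,_,l=cv2.minMaxLoc(r);print(n,k,round(m,3),"shift px",l[0]/5-6,l[1]/5-6)
E
```

```text
clock: 31.98
eef_pos: [0.5796, -0.0071, 0.0369]
ee_rot: [179.9, 0.0, -170.8]
contact_force: [-0.7, -0.1, -1.0]
grip_width: 0.068
finger_force: 0.0
clock: 32.82
eef_pos: [0.5809, -0.0075, 0.181]
ee_rot: [-180.0, 0.3, -170.8]
contact_force: [-0.1, -0.2, -0.1]
grip_width: 0.0686
finger_force: 0.0
[ 0.5809 -0.0075  0.181 ] [-180.     0.3 -170.8] [-0.1 -0.2 -0.1]
[0.6292 0.2312 0.057 ] 104 {'scene': 555, 'top': 1007} ahead 0.086 left 0.2279
[0.6137 0.2702 0.0285] 32 {'scene': 555} ahead 0.0769 left 0.2689
[0.6288 0.2314 0.0561] 46 {'top': 1007} ahead 0.0856 left 0.2281
scene blade 0.978 shift px 0.0 0.20000000000000018
scene handle 0.995 shift px -0.20000000000000018 0.20000000000000018
scene rest 0.952 shift px -0.20000000000000018 0.20000000000000018
```

```bash
python3 -c "
from workcell import ctrl
print(ctrl.finish_job())"
```

```text
the job is handed in; nothing more can be done
None
```

The crispbread now lies flat across both bars, within about 2 mm of the stand's middle by the camera fit; the turner is back on its rest within about 1 mm of where it started, and I handed the job in at about 33 s.

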